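# Scoop turned balls from the tray into the bowl

### The job

Take the scoop by its red handle, scoop up turned wooden balls from the plywood tray and tip them into the wooden bowl until it holds at least three of the four; a leftover ball stays in the tray. Never touch the balls with the gripper, spill none outside the tray and the bowl, and leave the bowl and the other things on the bench where they stand. Then put the empty scoop back on its green mat, standing flat, and let go.

Things in the scene. Friction and masses are not known exactly. Their poses are not given: they have to be found in the camera images.
- scoop: loose square aluminium hand scoop, 0.22 kg. Origin: on the pan's underside; +x to its open mouth, +z up. Pan 135 mm (x -60 to +75) by 108 mm (y), walls 2 to 3 mm thick: back 60 mm high, sides 40 mm high up to x=+7, then sloping down to 6 mm at x=+62. Floor 3 mm, with a low ridge (5.5 mm at x=+47) near the mouth that keeps balls in when level
- scoop_lip (a point): middle of the scoop's lip (front edge, 2 mm thick), at x=+75, z=0 mm in the scoop's frame
- scoop_grip (a point): grip point on the scoop's upright red handle block, which stands on the back wall: 46 mm (x) by 22 mm (y), from z=64 to 144 mm, this point at x=-52, y=0, z=122 mm in the scoop's frame. Grip it from above across its 22 mm
- tray: open plywood tray fixed to the bench, about 334 mm (x) by 134 mm (y), 58 mm high; walls and floor 8 mm thick, top of floor 8 mm above the bench. Origin: on the bench. Inside floor: x -152 to +152 mm, 118 mm wide. Three walls upright; the far end (+x) leans outward 15 degrees, its inner top edge at x=+165. Balls start in the far half (+x), the near half is clear for the scoop
- bowl: turned light-wood bowl standing loose on the bench, 0.9 kg, rim 168 mm outside diameter, 90 mm high, steep walls 9 mm thick, inner floor 8 mm thick. Origin: centre of its underside, z up
- mat: green rubber mat, the scoop's place, fixed on the bench, 220 mm (x) by 180 mm (y), 3 mm thick. Origin: centre of its underside
- ball1: dark turned wooden ball, 48 mm diameter, 40 g; its origin is a point on its surface (it turns as the ball rolls): use the centre point
- ball1_center (a point): centre of ball 1
- ball2: dark turned wooden ball, 48 mm diameter, 40 g; its origin is a point on its surface (it turns as the ball rolls): use the centre point
- ball2_center (a point): centre of ball 2
- ball3: dark turned wooden ball, 48 mm diameter, 40 g; its origin is a point on its surface (it turns as the ball rolls): use the centre point
- ball3_center (a point): centre of ball 3
- ball4: dark turned wooden ball, 48 mm diameter, 40 g; its origin is a point on its surface (it turns as the ball rolls): use the centre point
- ball4_center (a point): centre of ball 4
- wax_jar: bystander: wax jar with a steel lid, 70 mm diameter, 80 mm high. Origin: centre of its underside
- blank: bystander: round wooden bowl blank, 90 mm diameter, 55 mm high. Origin: centre of its underside

How it is judged:
By the outcome, as a careful person would: the job done as asked, in the order asked, and still so for the second after the job is handed in, with the robot touching nothing.
It also fails if it takes over 72 s, if anything falls off the work surface, if the arm or the gripper's body presses on something with over 40 N, if the wrist force passes 120 N, or if a joint passes its speed limit or range.

### The arm

A 6-joint arm with a two-finger parallel gripper is mounted at the origin on the work surface. World frame = base frame: x ahead of the robot, y to its left, z up, the work surface at z = 0. Lengths are in mm, angles in rad, forces in N, time in s.
With the tool pointing down it reaches from about 350 to 800 mm from the base axis. Payload 7.3 kg.
Tool frame: the origin (TCP) lies midway between the tips of the shut fingers; the grasp point (between the pads) lies 19 mm behind it (robot.tcp_to_grasp is the distance from the TCP to the grasp point, in mm); z points along the fingers, y is the line along which they close (so a half turn about z gives the same grasp; the last joint's range is limited). The gripper opens to 85 mm and grips with 20 to 120 N. Pads are 22 mm wide; open, the fingers measure 114 mm over their backs; the gripper's body (76 mm by 85 mm) begins 54 mm behind the grasp point. The pads swing forward as they close: fully open they stand 13 mm farther back than shut.
Start: joints at [-0.146, 0.342, 1.524, -0, 1.275, -0.146], TCP at [525.019, 0.02, 231.322] pointing down, gripper open.
Joint ranges: [-2.53, 2.53], [-0.77, 2.02], [0.04, 2.7], [-1, 4.14], [0.28, 2.66], [-3.11, 3.11]. Speed limits (rad/s): [2.57, 2.57, 3.14, 3.14, 3.14, 3.14].

### API

Orientations are given as a unit quaternion [x, y, z, w].
In Python, from cell import robot gives the robot as it stands.
- The arm moves only by the tool jog_arm, never from a script. Its argument "deltas" is a list of rows, each an object of numbers: "tx", "ty", "tz": the shift along the tool's x, y, z in mm; "wx", "wy", "wz": the turn, a rotation vector about the tool's x, y, z in units of 5 degrees (1.0 is 5 degrees); "jaw": the closure, from -1 (fully open) to 1 (shut), so that 0 is half open. In form: [{"tx": .., "ty": .., "tz": .., "wx": .., "wy": .., "wz": .., "jaw": ..}, ...]. A call has 1 to 8 rows; each row is the pose to reach, as a shift and turn from the pose commanded when the call began, along the tool's axes at that moment; what a row does not reach only later rows make up. A row lasts 1/12 s, in which the tool goes at most 41.7 mm and 7.16 degrees, less where a joint would pass 70% of its speed; a pose out of reach is approached as far as the arm can. A call with a gripper value outside its range is refused whole. The fingers move at their own pace and stop on an object; "force" is the grip in N (left out, the last holds). Time passes only in rows, so rows that repeat a pose let the fingers close. It gives the time, the measured TCP pose, the force and the opening at its end, in the units of the state.
- robot.get_obs(): the state, without advancing time (a new reading comes with each control period).
- robot.grab_frame(name): name is "scene" or "side" or "wrist"; returns a dict with "pixels" (420x560x3 uint8, red, green, blue), "depth" (420x560 float32, mm along the optical axis (not along the pixel's ray), 0 where there is no reading), "intrinsics" (3x3 intrinsics, pixels), "rvec" (rotation vector, rad) and "tvec" (3), from world to camera coordinates, as OpenCV has them. Camera axes: x right, y down, z forward; pixel columns grow to the right and rows downward; lengths in mm; the calibration is good to about 2 mm. A picture is of the moment at which its call begins.
- robot.job_done(): hands the job in, once; it reports no verdict.
Trained networks look in a picture, given as the dict that the camera call returned (one of the last four; its "shot" number tells which), for a name from the list of things; names that differ only in an ending like _2 or _b are one class to them, and where a whole thing is asked for, a point or a joint stands for the part that bears it (a point fixed in the world has none). Each returns a list of dicts, best first, with "confidence" (0 to 1); they miss things now and then, are a little off and sometimes report something else, mostly with a low value. They report only what shows in the picture. A call takes as long as a camera call.
- robot.boxes_of(label, picture): "box" ([centre column, centre row, width, height] in pixels, round what is visible of it).
- robot.silhouettes(label, picture): "mask" (420x560 bool, what is visible of it) and "box" ([centre column, centre row, width, height] in pixels, round what is visible of it).
- robot.tip_of(label, picture): "xy" ([column, row] in pixels: a listed point, or the origin of a listed thing).
The state is a dict: "t": time; "qpos": joint angles; "joint_vel": joint speeds; "joint_efforts": joint torques, N m; "eef_pos": TCP position; "ee_rot": TCP orientation; "ft_force": force on the tool from outside, world axes, zero at the start; "ft_torque": the same for the moment, N m; "gripper_width": opening from 0.0 (shut) to 1.0 (fully open).
Only numpy, scipy, OpenCV 4.12 (cv2) and the standard library are available. Lean on these libraries where they do the work, as an engineer would, in place of code of your own. Each camera call takes 0.05 s, during which the arm holds its last target. There are 200 camera calls.

## Working session

There is one attempt and no reset: what is moved stays moved. The work goes in short steps, Python scripts to look and compute and a tool call to move; the robot and the scene stay as the last step left them, time stands still between calls to the robot, and variables do not carry over. Pictures are saved under pics/ and viewed, on a budget of 10 in all, crops included, one or two more only if the job needs it, and the job is handed in when it is done.

Besides the shell and the picture viewer there is one more tool, called after "Call:" as name(argument=value, ...) on one line, values as JSON. jog_arm: Moves the arm, as the interface text tells. Its arguments: {"type":"object","properties":{"deltas":{"type":"array"},"force":{"type":"number"}},"required":["deltas"]}

```bash
ls; mkdir -p pics; cat > h.py <<'E'
import numpy as np, cv2
from cell import robot
def cam(p):
    R,_=cv2.Rodrigues(np.array(p["rvec"],float)); return np.array(p["intrinsics"]),R,np.array(p["tvec"],float).ravel()
def cloud(p):
    K,R,t=cam(p); d=p["depth"].astype(float); v,u=np.indices(d.shape)
    X=np.stack([(u-K[0,2])/K[0,0]*d,(v-K[1,2])/K[1,1]*d,d],-1)
    return (X-t)@R   # world
def ray(p,u,v,z):
    K,R,t=cam(p); c=-R.T@t; r=R.T@np.array([(u-K[0,2])/K[0,0],(v-K[1,2])/K[1,1],1]); return c+r*(z-c[2])/r[2]
def save(p,n): cv2.imwrite("pics/"+n+".png",cv2.cvtColor(p["pixels"],cv2.COLOR_RGB2BGR))
E
python3 - <<'E'
from h import *
np.set_printoptions(precision=1,suppress=True)
ims={}
for n in ["scene","side"]:
    p=robot.grab_frame(n); save(p,n+"0"); ims[n]=p; K,R,t=cam(p); print(n,"cam at",-R.T@t); W=cloud(p)
    for l in ["scoop","tray","bowl","mat","ball1","wax_jar","blank"]:
        for r in robot.silhouettes(l,p)[:4 if l=="ball1" else 1]:
            m=r["mask"]&(p["depth"]>0); q=W[m]
            print(n,l,r["confidence"],np.round(r["box"]),"med",np.median(q,0),"lo",np.percentile(q,2,axis=0),"hi",np.percentile(q,98,axis=0))
    for l in ["scoop_grip","scoop_lip","scoop"]:
        for r in robot.tip_of(l,p)[:1]: print(n,l,r)
a=cv2.imread("pics/scene0.png");b=cv2.imread("pics/side0.png")
cv2.imwrite("pics/both.png",cv2.resize(np.vstack([a,b]),(400,600)) )
print(robot.get_obs())
E
```

```text
pics
scene cam at [1426.7 -239.7  827.7]
scene scoop 0.89 [368. 183.  52.  78.] med [480.3 294.9   8.4] lo [437.9 235.9   0.6] hi [580.7 351.6 143.6]
scene tray 0.82 [286. 237.  64. 110.] med [543.8  33.3  10. ] lo [415.2 -69.3   2.4] hi [749.4 116.8  57.8]
scene bowl 0.83 [122. 253.  79.  74.] med [ 513.9 -333.7   54.6] lo [ 469.4 -404.5    1.7] hi [ 627.3 -254.7   89.4]
scene mat 0.9 [367. 206. 102.  57.] med [515.8 262.    1. ] lo [394.8 195.6  -2.9] hi [607.5 404.6   5.7]
scene ball1 0.82 [297. 262.  21.  19.] med [694.2  21.8  42.5] lo [667.4   3.5   6.1] hi [705.8  44.5  54.2]
scene ball1 0.63 [291. 242.  16.  22.] med [631.4  37.7  43. ] lo [563.   19.8   6. ] hi [643.3  61.5  54.5]
scene ball1 0.63 [270. 245.  20.  21.] med [625.1 -14.6  42.8] lo [603.  -33.2  22.6] hi [635.9   8.   54.5]
scene ball1 0.62 [274. 266.  24.  18.] med [692.  -31.5  44.7] lo [671.1 -50.4  27.3] hi [704.9  -9.3  54.8]
scene wax_jar 0.82 [394. 260.  33.  46.] med [772.  226.2  55.4] lo [730.7 203.2   4.3] hi [789.5 262.1  80.5]
scene blank 0.74 [294. 242.  19.  18.] med [631.5  37.4  42.8] lo [608.1
[... 1184 characters left out ...]
 154.    0.8] hi [787.1 271.7  83.8]
side blank 0.89 [262. 186.  26.  25.] med [ 740.5 -188.6   51.9] lo [ 704.8 -326.1    1.8] hi [ 795.5 -166.    59.5]
side scoop_grip {'xy': [324.6, 302.1], 'confidence': 0.97}
side scoop_lip {'xy': [266.7, 318.4], 'confidence': 0.77}
side scoop {'xy': [299.7, 330.8], 'confidence': 0.87}
{'t': 1.1, 'qpos': array([-0.1,  0.3,  1.5,  0. ,  1.3, -0.1]), 'joint_vel': array([ 0., -0.,  0.,  0.,  0.,  0.]), 'joint_efforts': array([  0. , -43.4, -24.6,  -0. ,   0. ,   0. ]), 'eef_pos': array([525. ,   0. , 231.3]), 'ee_rot': array([0.7, 0.7, 0. , 0. ]), 'ft_force': array([-0.4,  1.3, -0.1]), 'ft_torque': array([-0., -0.,  0.]), 'gripper_width': 1.002127515898707}
```

View pics/scene0.png

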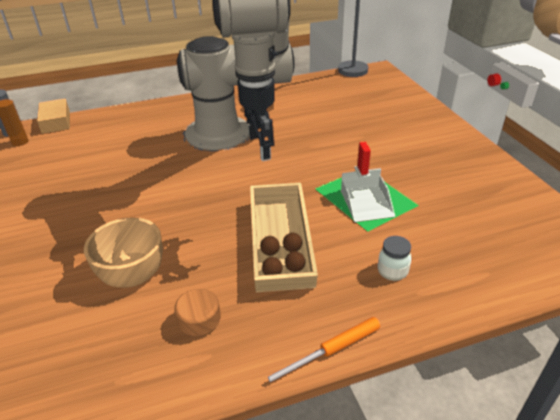

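View pics/side0.png

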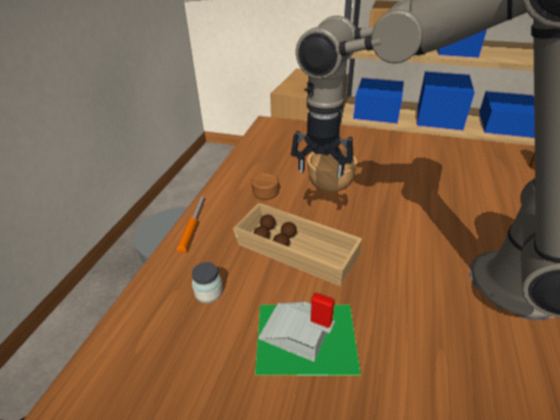

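The scene shows the scoop on the mat (handle ≈ (363,155), mouth facing away from the robot), four balls in the far end of the tray (≈ (281,255)), the bowl at (125,250), and the jar and blank clear of both.

```bash
python3 - <<'E'
from h import *
from scipy.optimize import least_squares
np.set_printoptions(precision=1,suppress=True)
P={n:robot.grab_frame(n) for n in ["scene","side"]}
def P34(p):
    K,R,t=cam(p); return K@np.c_[R,t]
def tri(l):
    q=[robot.tip_of(l,P[n])[0]["xy"] for n in P]
    X=cv2.triangulatePoints(P34(P["scene"]),P34(P["side"]),np.array(q[0],float),np.array(q[1],float)).ravel(); return X[:3]/X[3]
for l in ["scoop_grip","scoop_lip","scoop","tray","bowl","mat"]:
    try: print(l,tri(l))
    except Exception as e: print(l,e)
for n,p in P.items():
    W=cloud(p)
    def pts(l,k=0): return W[robot.silhouettes(l,p)[k]["mask"]&(p["depth"]>0)]
    q=pts("tray"); 
    for nm,q,lo,hi in [("tray",q,50,64),("mat",pts("mat"),-2,7)]:
        s=q[(q[:,2]>lo)&(q[:,2]<hi)][:,:2].astype(np.float32)
        # drop outliers far
        m=np.median(s,0); s=s[np.linalg.norm(s-m,axis=1)<260]
        print(n,nm,cv2.minAreaRect(s),len(s))
    q=pts("bowl"); s=q[q[:,2]>84][:,:2]
    r=least_squares(lambda x:np.hypot(*(s-x[:2]).T)-x[2],[545,-330,80],loss="soft_l1"); print(n,"bowl",r.x)
    for r in robot.silhouettes("ball1",p)[:5]:
        q=W[r["mask"]&(p["depth"]>0)]; q=q[q[:,2]>22]
        f=least_squares(lambda x:np.linalg.norm(q-x,axis=1)-24,np.median(q,0)-[0,0,15],loss="soft_l1",f_scale=2); print(n,"ball",f.x,r["confidence"])
    # red handle
    rgb=p["pixels"].astype(int); m=(rgb[...,0]>120)&(rgb[...,1]<50)&(rgb[...,2]<60)&(np.abs(W[...,0]-460)<90)&(np.abs(W[...,1]-300)<100)
    h=W[m]; print(n,"red",m.sum(),np.percentile(h,[3,50,97],axis=0)); t=h[h[:,2]>140]; print(" top",cv2.minAreaRect(t[:,:2].astype(np.float32)),len(t))
E
```

```text
scoop_grip [456.  300.3 131.6]
scoop_lip [579.6 281.8   2.6]
scoop [505.1 293.4   0.8]
tray [565.5  26.3  -6.4]
bowl [ 545.6 -331.9    4.3]
mat list index out of range
scene tray ((580.96484375, 26.10033416748047), (134.3895721435547, 338.982177734375), 75.593017578125) 1066
scene mat ((487.99395751953125, 302.89373779296875), (225.80262756347656, 187.20130920410156), 15.241863250732422) 1289
scene bowl [ 547.9 -329.9   79. ]
scene ball [681.8  26.2  30.1] 0.92
scene ball [680.2 -27.9  30.3] 0.85
scene ball [619.3  42.3  30. ] 0.72
scene ball [611.3 -11.3  30. ] 0.69
scene red 215 [[444.7 286.8  77.3]
 [476.7 294.1 122.1]
 [481.7 303.3 145.8]]
 top ((459.9554748535156, 296.4443664550781), (15.921717643737793, 39.40511703491211), 78.32113647460938) 61
side tray ((581.6905517578125, 24.098167419433594), (140.5276336669922, 334.1231689453125), 75.86316680908203) 1292
side mat ((487.4610900878906, 298.8111572265625), (225.41957092285156, 183.30862426757812), 14.715131759643555) 3967
side bowl [ 546.4 -328.6   78.8]
side ball [683.3  24.2  33.6] 0.71
side ball [620.6  40.3  33.3] 0.68
side ball [613.2 -14.   34.2] 0.46
side ball [681.9 -30.3  33.8] 0.46
side red 596 [[435.4 295.   78.8]
 [455.  308.5 125. ]
 [475.4 312.3 149.5]]
 top ((455.5432434082031, 301.4931335449219), (19.195329666137695, 43.96113204956055), 79.16654968261719) 201
```

Call:
jog_arm(deltas=[{"tx": 38, "ty": -8.5, "wz": 1.4, "jaw": -1}, {"tx": 75, "ty": -17, "wz": 2.8, "jaw": -1}, {"tx": 113, "ty": -26, "wz": 4.2, "jaw": -1}, {"tx": 150, "ty": -34.5, "wz": 5.6, "jaw": -1}, {"tx": 188, "ty": -43, "wz": 7, "jaw": -1}, {"tx": 225, "ty": -52, "wz": 8.4, "jaw": -1}, {"tx": 263, "ty": -60, "wz": 9.8, "jaw": -1}, {"tx": 300.5, "ty": -69, "wz": 11.2, "jaw": -1}])

```text
schema error: expected keys tx, ty, tz, wx, wy, wz, jaw
```

Call:
jog_arm(deltas=[{"wz": 1.4, "tz": 6, "jaw": -1}, {"wz": 2.8, "tz": 12, "jaw": -1}, {"wz": 4.2, "tz": 18, "jaw": -1}, {"wz": 5.6, "tz": 24, "jaw": -1}, {"wz": 7, "tz": 30, "jaw": -1}, {"wz": 8.4, "tz": 36, "jaw": -1}, {"wz": 8.9, "tz": 40, "jaw": -1}, {"wz": 8.9, "tz": 40, "jaw": -1}])

```text
schema error: expected keys tx, ty, tz, wx, wy, wz, jaw
```

```bash
cat >> h.py <<'E'
from scipy.spatial.transform import Rotation as Ro
np.set_printoptions(precision=2,suppress=True)
def st():
    o=robot.get_obs(); R=Ro.from_quat(o["ee_rot"]).as_matrix()
    print("t%.2f"%o["t"],"q",o["qpos"],"p",o["eef_pos"],"F",o["ft_force"],"T",o["ft_torque"],"w",o["gripper_width"]); print(" xt",R[:,0],"yaw",np.degrees(np.arctan2(R[1,0],R[0,0])),"pitch",np.degrees(np.arcsin(R[2,0])),"roll",np.degrees(np.arcsin(R[2,1])))
    return o,R
E
python3 - <<'E'
from h import *
o,R=st()
p=robot.grab_frame("wrist"); save(p,"w1"); W=cloud(p); print("cam",-cam(p)[1].T@cam(p)[2])
rgb=p["pixels"].astype(int); m=(rgb[...,0]>100)&(rgb[...,1]<50)&(rgb[...,2]<60)&(p["depth"]>0); h=W[m]; t=h[h[:,2]>141]
print("red",m.sum(),np.percentile(h,[3,50,97],axis=0)); 
if len(t): print(cv2.minAreaRect(t[:,:2].astype(np.float32)))
for l in ["scoop_grip","scoop_lip"]: print(l,robot.tip_of(l,p)[:1])
E
```

```text
t2.15 q [-0.15  0.34  1.52 -0.    1.28 -0.15] p [525.03   0.01 231.32] F [-0.56  0.95 -0.21] T [ 0.   -0.03  0.01] w 1.0016269498831456
 xt [ 0.  1. -0.] yaw 89.99913779478851 pitch -0.002319238925248818 roll 0.007524948351171543
cam [525.52  85.72 374.42]Traceback (most recent call last):
  File "<stdin>", line 5, in <module>
    return _quantile_unchecked(
        a, q, axis, out, overwrite_input, method, keepdims, weights)
    return _ureduce(a,
                    func=_quantile_ureduce_func,
    ...<5 lines>...
                    overwrite_input=overwrite_input,
                    method=method)
    r = func(a, **kwargs)
    result = _quantile(arr,
                       quantiles=q,
    ...<2 lines>...
                       out=out,
                       weights=wgt)
    slices_having_nans = np.isnan(arr[-1, ...])
                                  ~~~^^^^^^^^^
IndexError: index -1 is out of bounds for axis 0 with size 0
```

View pics/w1.png

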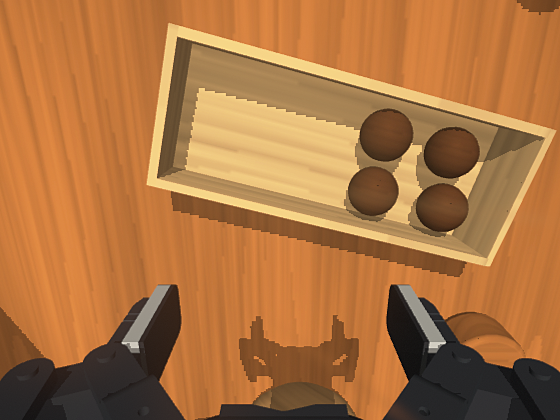

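The wrist view (the move was refused for missing keys) shows the tray with rim corners ≈ (170,24), (553,130), (489,266), (148,185). I'll use it to refine the tray pose, then move.

```bash
python3 - <<'E'
from h import *
p=robot.grab_frame("wrist"); W=cloud(p)
q=W[robot.silhouettes("tray",p)[0]["mask"]&(p["depth"]>0)]
s=q[(q[:,2]>54)&(q[:,2]<62)]; print(cv2.minAreaRect(s[:,:2].astype(np.float32)),np.median(s[:,2]))
f=q[(q[:,2]<14)&(q[:,2]>2)]; print("floor z",np.median(f[:,2]))
for u,v in [(170,24),(553,130),(489,266),(148,185)]: print(ray(p,u,v,58))
for r in robot.silhouettes("ball1",p)[:5]:
    q=W[r["mask"]&(p["depth"]>0)]; from scipy.optimize import least_squares
    print("ball",least_squares(lambda x:np.linalg.norm(q-x,axis=1)-24,np.median(q,0)-[0,0,15],loss="soft_l1",f_scale=2).x,r["confidence"])
E
```

```text
((581.1738891601562, 25.32884979248047), (134.53515625, 334.486572265625), 75.68054962158203) 58.22569818206886
floor z 8.44847692066301
[437.34 130.47  58.  ]
[754.84  49.45  58.  ]
[724.22 -79.63  58.  ]
[404.53   1.18  58.  ]
ball [619.84  41.99  32.15] 0.94
ball [612.24 -11.52  32.08] 0.94
ball [681.29 -28.36  32.1 ] 0.89
ball [682.39  25.85  32.06] 0.7
ball [ 747.1  -183.42   34.94] 0.52
```

Call:
jog_arm(deltas=[{"tx": 38, "ty": -8.5, "tz": 0, "wx": 0, "wy": 0, "wz": 1.4, "jaw": -1}, {"tx": 75, "ty": -17, "tz": 0, "wx": 0, "wy": 0, "wz": 2.8, "jaw": -1}, {"tx": 113, "ty": -26, "tz": 0, "wx": 0, "wy": 0, "wz": 4.2, "jaw": -1}, {"tx": 150, "ty": -34.5, "tz": 0, "wx": 0, "wy": 0, "wz": 5.6, "jaw": -1}, {"tx": 188, "ty": -43, "tz": 0, "wx": 0, "wy": 0, "wz": 7, "jaw": -1}, {"tx": 225, "ty": -52, "tz": 0, "wx": 0, "wy": 0, "wz": 8.4, "jaw": -1}, {"tx": 263, "ty": -60, "tz": 0, "wx": 0, "wy": 0, "wz": 9.8, "jaw": -1}, {"tx": 300.5, "ty": -69, "tz": 0, "wx": 0, "wy": 0, "wz": 11.2, "jaw": -1}])

```text
t: 3.02
eef_pos: [458.3, 290.8, 231.5]
ee_rot: [0.945, 0.327, 0.0, 0.0]
ft_force: [1.0, 0.2, 1.0]
gripper_width: 1.002
```

Call:
jog_arm(deltas=[{"tx": 0, "ty": 0, "tz": 0, "wx": 0, "wy": 0, "wz": 1.4, "jaw": -1}, {"tx": 0, "ty": 0, "tz": 0, "wx": 0, "wy": 0, "wz": 2.8, "jaw": -1}, {"tx": 0, "ty": 0, "tz": 0, "wx": 0, "wy": 0, "wz": 4.2, "jaw": -1}, {"tx": 0, "ty": 0, "tz": 0, "wx": 0, "wy": 0, "wz": 5.6, "jaw": -1}, {"tx": 0, "ty": 0, "tz": 0, "wx": 0, "wy": 0, "wz": 7, "jaw": -1}, {"tx": 0, "ty": 0, "tz": 0, "wx": 0, "wy": 0, "wz": 8.4, "jaw": -1}, {"tx": 0, "ty": 0, "tz": 0, "wx": 0, "wy": 0, "wz": 8.9, "jaw": -1}])

```text
t: 3.6
eef_pos: [458.9, 289.1, 231.3]
ee_rot: [0.998, -0.056, 0.0, 0.0]
ft_force: [0.9, -0.1, -0.0]
gripper_width: 1.0
```

```bash
python3 - <<'E'
from h import *
o,R=st()
p=robot.grab_frame("wrist"); save(p,"w2"); W=cloud(p)
rgb=p["pixels"].astype(int); m=(rgb[...,0]>100)&(rgb[...,1]<50)&(rgb[...,2]<60)&(p["depth"]>0); h=W[m]; print("red",m.sum()); t=h[h[:,2]>138]
if len(t): print(cv2.minAreaRect(t[:,:2].astype(np.float32)),np.median(t,0))
for l,z in [("scoop_grip",125),("scoop_lip",3)]:
    for r in robot.tip_of(l,p)[:1]: print(l,r,ray(p,*r["xy"],z))
E
```

```text
t3.60 q [ 0.42  0.37  1.48 -0.    1.29  2.1 ] p [458.89 289.08 231.31] F [ 0.91 -0.11 -0.04] T [0.01 0.05 0.01] w 0.9996664694722226
 xt [ 0.99 -0.11  0.  ] yaw -6.381368773455577 pitch 0.004235312805222748 roll 0.0025052408163064883
red 1517
((456.7541198730469, 299.9850158691406), (21.01885223388672, 45.117103576660156), 81.09330749511719) [454.29 297.66 146.95]
scoop_grip {'xy': [267.4, 216.2], 'confidence': 0.63} [455.25 302.26 125.  ]
scoop_lip {'xy': [278.7, 44.1], 'confidence': 0.89} [579.35 281.15   3.  ]
```

View pics/w2.png

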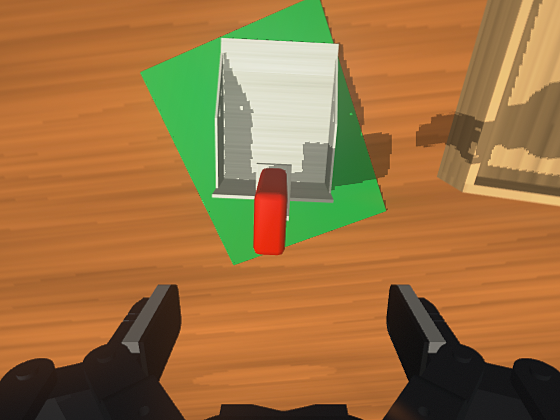

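The wrist view shows the handle top at ≈ (270,215) and the pan mouth edge at (279,42); yaw −8.8°, handle centre ≈ (456.5, 300). I'll align, go down and close.

Call:
jog_arm(deltas=[{"tx": -3.6, "ty": -10.7, "tz": 15, "wx": 0, "wy": 0, "wz": 0.48, "jaw": -1}, {"tx": -3.6, "ty": -10.7, "tz": 35, "wx": 0, "wy": 0, "wz": 0.48, "jaw": -1}, {"tx": -3.6, "ty": -10.7, "tz": 60, "wx": 0, "wy": 0, "wz": 0.48, "jaw": -1}, {"tx": -3.6, "ty": -10.7, "tz": 85, "wx": 0, "wy": 0, "wz": 0.48, "jaw": -1}, {"tx": -3.6, "ty": -10.7, "tz": 107, "wx": 0, "wy": 0, "wz": 0.48, "jaw": -1}, {"tx": -3.6, "ty": -10.7, "tz": 123, "wx": 0, "wy": 0, "wz": 0.48, "jaw": -1}, {"tx": -3.6, "ty": -10.7, "tz": 132, "wx": 0, "wy": 0, "wz": 0.48, "jaw": -1}, {"tx": -3.6, "ty": -10.7, "tz": 132, "wx": 0, "wy": 0, "wz": 0.48, "jaw": -1}])

```text
t: 4.42
eef_pos: [455.5, 299.6, 97.5]
ee_rot: [0.997, -0.073, -0.002, 0.001]
ft_force: [-0.2, -0.4, -0.3]
gripper_width: 1.002
```

Call:
jog_arm(deltas=[{"tx": 0, "ty": 0, "tz": 0, "wx": 0, "wy": 0, "wz": 0, "jaw": 1}, {"tx": 0, "ty": 0, "tz": 0, "wx": 0, "wy": 0, "wz": 0, "jaw": 1}, {"tx": 0, "ty": 0, "tz": 0, "wx": 0, "wy": 0, "wz": 0, "jaw": 1}, {"tx": 0, "ty": 0, "tz": 0, "wx": 0, "wy": 0, "wz": 0, "jaw": 1}, {"tx": 0, "ty": 0, "tz": 0, "wx": 0, "wy": 0, "wz": 0, "jaw": 1}, {"tx": 0, "ty": 0, "tz": 0, "wx": 0, "wy": 0, "wz": 0, "jaw": 1}, {"tx": 0, "ty": 0, "tz": 0, "wx": 0, "wy": 0, "wz": 0, "jaw": 1}, {"tx": 0, "ty": 0, "tz": 0, "wx": 0, "wy": 0, "wz": 0, "jaw": 1}], force=100)

```text
t: 5.08
eef_pos: [456.8, 300.2, 99.9]
ee_rot: [0.997, -0.073, 0.0, -0.0]
ft_force: [-0.3, -2.1, 4.1]
gripper_width: 0.247
```

```bash
python3 - <<'E'
from h import *
st()
E
```

```text
t5.08 q [ 0.44  0.52  1.64 -0.    0.98  2.16] p [456.76 300.17  99.92] F [-0.34 -2.09  4.14] T [0.08 0.09 0.04] w 0.2468082526382474
 xt [ 0.99 -0.15  0.  ] yaw -8.424134015111436 pitch 0.05422215032291277 roll -0.031595155935840655
```

Call:
jog_arm(deltas=[{"tx": 0, "ty": 0, "tz": -8, "wx": 0, "wy": 0, "wz": 0, "jaw": 1}, {"tx": 0, "ty": 0, "tz": -25, "wx": 0, "wy": 0, "wz": 0, "jaw": 1}, {"tx": 0, "ty": 0, "tz": -50, "wx": 0, "wy": 0, "wz": 0, "jaw": 1}, {"tx": 0, "ty": 0, "tz": -70, "wx": 0, "wy": 0, "wz": 0, "jaw": 1}, {"tx": 0, "ty": 0, "tz": -80, "wx": 0, "wy": 0, "wz": 0, "jaw": 1}, {"tx": 0, "ty": 0, "tz": -80, "wx": 0, "wy": 0, "wz": 0, "jaw": 1}])

```text
t: 5.58
eef_pos: [457.4, 300.6, 181.5]
ee_rot: [0.997, -0.073, 0.002, -0.001]
ft_force: [-0.4, 0.0, -1.6]
gripper_width: 0.247
```

Call:
jog_arm(deltas=[{"tx": 2.7, "ty": 15, "tz": 0, "wx": 0, "wy": 0, "wz": 0.1, "jaw": 1}, {"tx": 8, "ty": 45, "tz": 0, "wx": 0, "wy": 0, "wz": 0.2, "jaw": 1}, {"tx": 15, "ty": 80, "tz": 0, "wx": 0, "wy": 0, "wz": 0.4, "jaw": 1}, {"tx": 21, "ty": 115, "tz": 0, "wx": 0, "wy": 0, "wz": 0.6, "jaw": 1}, {"tx": 27, "ty": 150, "tz": 0, "wx": 0, "wy": 0, "wz": 0.8, "jaw": 1}, {"tx": 34, "ty": 185, "tz": 0, "wx": 0, "wy": 0, "wz": 1.0, "jaw": 1}, {"tx": 40, "ty": 220, "tz": 0, "wx": 0, "wy": 0, "wz": 1.18, "jaw": 1}, {"tx": 43.6, "ty": 241.4, "tz": 0, "wx": 0, "wy": 0, "wz": 1.18, "jaw": 1}])

```text
t: 6.25
eef_pos: [463.2, 52.0, 177.9]
ee_rot: [0.992, -0.126, -0.001, 0.001]
ft_force: [0.3, -0.5, -2.1]
gripper_width: 0.249
```

Call:
jog_arm(deltas=[{"tx": 0, "ty": 0, "tz": 0, "wx": 0, "wy": 0, "wz": 0, "jaw": 1}, {"tx": 0, "ty": 0, "tz": 0, "wx": 0, "wy": 0, "wz": 0, "jaw": 1}, {"tx": 0, "ty": 0, "tz": 0, "wx": 0, "wy": 0, "wz": 0, "jaw": 1}])

```text
t: 6.5
eef_pos: [463.7, 55.3, 178.5]
ee_rot: [0.992, -0.125, -0.001, -0.0]
ft_force: [0.8, 0.3, -2.8]
gripper_width: 0.245
```

```bash
python3 - <<'E'
from h import *
o,R=st()
a=np.radians(-14.3); ex=np.array([np.cos(a),np.sin(a)]); ey=np.array([-ex[1],ex[0]]); O=np.array([574.2,27.1])
d=o["eef_pos"][:2]-O; print("tray frame",d@ex,d@ey)
p=robot.grab_frame("wrist"); save(p,"w3")
W=cloud(p); z=o["eef_pos"][2]-96.9
for r in robot.tip_of("scoop_lip",p)[:1]:
    L=ray(p,*r["xy"],z); l=(L-o["eef_pos"])@R; print("lip",r,L,"tool",l)
m=robot.silhouettes("scoop",p)[0]["mask"]&(p["depth"]>0); q=(W[m]-o["eef_pos"])@R; fl=q[(q[:,0]>10)&(q[:,0]<115)&(np.abs(q[:,1])<35)]
print("floor fit tool z=a+bx+cy",np.linalg.lstsq(np.c_[np.ones(len(fl)),fl[:,:2]],fl[:,2],rcond=None)[0])
print(np.percentile(q,[1,99],axis=0))
E
```

```text
t6.50 q [-0.05  0.29  1.76  0.    1.09  1.78] p [463.7   55.33 178.47] F [ 0.81  0.29 -2.8 ] T [0.11 0.07 0.  ] w 0.24515481032127373
 xt [ 0.97 -0.25 -0.  ] yaw -14.344974190572788 pitch -0.10083161072526448 roll -0.004525752590932893
tray frame -114.05278628861674 0.06035204038727803
lip {'xy': [284.4, 9.4], 'confidence': 0.58} [586.05  24.59  81.57] tool [126.33  -0.52  96.68]
floor fit tool z=a+bx+cy [7.52 0.99 0.04]
[[-15.2  -53.22 -48.26]
 [125.11  52.59  94.85]]
```

View pics/w3.png

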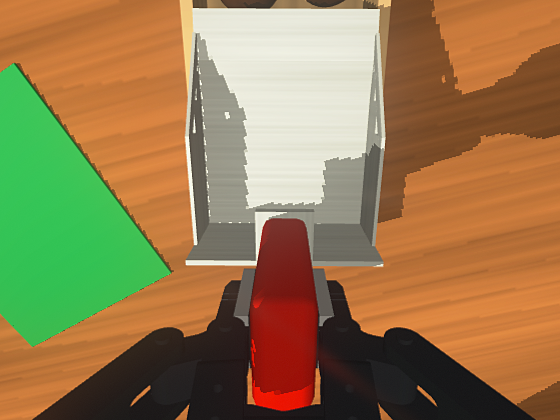

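The view shows the pan square to the tray, its lip at row ≈10 (cols 190–381) and the handle seated straight in the pads; the lip lies 126 mm ahead of the TCP. I'll lower it.

Call:
jog_arm(deltas=[{"tx": 0, "ty": 0, "tz": 15, "wx": 0, "wy": 0, "wz": 0, "jaw": 1}, {"tx": 0, "ty": 0, "tz": 35, "wx": 0, "wy": 0, "wz": 0, "jaw": 1}, {"tx": 0, "ty": 0, "tz": 52, "wx": 0, "wy": 0, "wz": 0, "jaw": 1}, {"tx": 0, "ty": 0, "tz": 63, "wx": 0, "wy": 0, "wz": 0, "jaw": 1}, {"tx": 0, "ty": 0, "tz": 69, "wx": 0, "wy": 0, "wz": 0, "jaw": 1}, {"tx": 0, "ty": 0, "tz": 71.5, "wx": 0, "wy": 0, "wz": 0, "jaw": 1}, {"tx": 0, "ty": 0, "tz": 71.5, "wx": 0, "wy": 0, "wz": 0, "jaw": 1}])

```text
t: 7.23
eef_pos: [464.2, 55.4, 107.6]
ee_rot: [0.992, -0.124, -0.0, 0.0]
ft_force: [0.9, -0.5, -2.6]
gripper_width: 0.248
```

Call:
jog_arm(deltas=[{"tx": 0, "ty": 0, "tz": 1, "wx": 0, "wy": 0, "wz": 0, "jaw": 1}, {"tx": 0, "ty": 0, "tz": 1.5, "wx": 0, "wy": 0, "wz": 0, "jaw": 1}, {"tx": 0, "ty": 0, "tz": 1.5, "wx": 0, "wy": 0, "wz": 0, "jaw": 1}])

```text
t: 7.48
eef_pos: [464.6, 54.9, 106.9]
ee_rot: [0.992, -0.125, 0.001, -0.0]
ft_force: [-0.6, -0.1, -3.0]
gripper_width: 0.24
```

```bash
python3 -c "
from h import *
st()"
```

```text
t7.48 q [-0.05  0.39  1.85 -0.    0.9   1.77] p [464.59  54.92 106.85] F [-0.57 -0.06 -3.03] T [-0.02  0.04 -0.02] w 0.2403482071560714
 xt [ 0.97 -0.25  0.  ] yaw -14.316116520946395 pitch 0.0715706342705603 roll -0.012687602281824386
```

Call:
jog_arm(deltas=[{"tx": 0, "ty": 0, "tz": 1, "wx": 0, "wy": 0, "wz": 0, "jaw": 1}, {"tx": 0, "ty": 0, "tz": 1, "wx": 0, "wy": 0, "wz": 0, "jaw": 1}, {"tx": 0, "ty": 0, "tz": 1, "wx": 0, "wy": 0, "wz": 0, "jaw": 1}])

```text
t: 7.73
eef_pos: [464.3, 54.8, 105.5]
ee_rot: [0.992, -0.125, 0.0, 0.0]
ft_force: [-0.2, 1.0, -1.9]
gripper_width: 0.244
```

Call:
jog_arm(deltas=[{"tx": 0, "ty": 0, "tz": 0.7, "wx": 0, "wy": 0, "wz": 0, "jaw": 1}, {"tx": 0, "ty": 0, "tz": 0.7, "wx": 0, "wy": 0, "wz": 0, "jaw": 1}, {"tx": 0, "ty": 0, "tz": 0.7, "wx": 0, "wy": 0, "wz": 0, "jaw": 1}])

```text
t: 7.98
eef_pos: [464.4, 54.8, 105.0]
ee_rot: [0.992, -0.125, 0.0, 0.0]
ft_force: [-1.1, -0.6, 3.0]
gripper_width: 0.242
```

Call:
jog_arm(deltas=[{"tx": 5, "ty": 0, "tz": 0, "wx": 0, "wy": 0, "wz": 0, "jaw": 1}, {"tx": 11, "ty": 0, "tz": 0, "wx": 0, "wy": 0, "wz": 0, "jaw": 1}, {"tx": 17, "ty": 0, "tz": 0, "wx": 0, "wy": 0, "wz": 0, "jaw": 1}, {"tx": 23, "ty": 0, "tz": 0, "wx": 0, "wy": 0, "wz": 0, "jaw": 1}, {"tx": 29, "ty": 0, "tz": 0, "wx": 0, "wy": 0, "wz": 0, "jaw": 1}, {"tx": 35, "ty": 0, "tz": 0, "wx": 0, "wy": 0, "wz": 0, "jaw": 1}, {"tx": 41, "ty": 0, "tz": 0, "wx": 0, "wy": 0, "wz": 0, "jaw": 1}, {"tx": 47, "ty": 0, "tz": 0, "wx": 0, "wy": 0, "wz": 0, "jaw": 1}])

```text
t: 8.65
eef_pos: [509.9, 43.4, 104.9]
ee_rot: [0.992, -0.125, -0.0, -0.0]
ft_force: [-4.4, 1.7, 5.3]
gripper_width: 0.245
```

Call:
jog_arm(deltas=[{"tx": 6, "ty": 0, "tz": 0, "wx": 0, "wy": 0, "wz": 0, "jaw": 1}, {"tx": 12, "ty": 0, "tz": 0, "wx": 0, "wy": 0, "wz": 0, "jaw": 1}, {"tx": 18, "ty": 0, "tz": 0, "wx": 0, "wy": 0, "wz": 0, "jaw": 1}, {"tx": 24, "ty": 0, "tz": 0, "wx": 0, "wy": 0, "wz": 0, "jaw": 1}, {"tx": 30, "ty": 0, "tz": 0, "wx": 0, "wy": 0, "wz": 0, "jaw": 1}, {"tx": 36, "ty": 0, "tz": 0, "wx": 0, "wy": 0, "wz": 0, "jaw": 1}, {"tx": 42, "ty": 0, "tz": 0, "wx": 0, "wy": 0, "wz": 0, "jaw": 1}, {"tx": 48, "ty": 0, "tz": 0, "wx": 0, "wy": 0, "wz": 0, "jaw": 1}])

```text
t: 9.32
eef_pos: [556.3, 31.6, 104.9]
ee_rot: [0.992, -0.125, -0.001, -0.0]
ft_force: [-4.3, 1.3, 6.8]
gripper_width: 0.245
```

```bash
cat >> h.py <<'E'
from scipy.optimize import least_squares
a=np.radians(-14.3); ex=np.array([np.cos(a),np.sin(a)]); ey=np.array([-ex[1],ex[0]]); O=np.array([574.2,27.1])
def tf(P): d=np.asarray(P)[:2]-O; return np.array([d@ex,d@ey])
def balls(p,n=5):
    W=cloud(p); o=robot.get_obs()
    for r in robot.silhouettes("ball1",p)[:n]:
        q=W[r["mask"]&(p["depth"]>0)]
        if len(q)<20: continue
        b=least_squares(lambda x:np.linalg.norm(q-x,axis=1)-24,np.median(q,0)-[0,0,15],loss="soft_l1",f_scale=2).x
        print("ball",b,"tray",tf(b),"tool",(b-o["eef_pos"])@Ro.from_quat(o["ee_rot"]).as_matrix(),"c%.2f"%r["confidence"])
E
python3 - <<'E'
from h import *
o,R=st(); print("tcp tray",tf(o["eef_pos"]),"lip",tf(o["eef_pos"])[0]+126)
for n in ["scene","wrist"]: p=robot.grab_frame(n); save(p,n+"4"); print(n); balls(p)
E
```

```text
t9.32 q [-0.08  0.53  1.6   0.    1.01  1.74] p [556.31  31.58 104.9 ] F [-4.3   1.34  6.76] T [0.61 0.8  0.18] w 0.2449653349627017
 xt [ 0.97 -0.25 -0.  ] yaw -14.319431510824796 pitch -0.06440150565928716 roll -0.01985550929076629
tcp tray [-18.45  -0.07] lip 107.55280887815405
scene
ball [663.66  31.85  35.03] tray [85.52 26.7 ] tool [102.41 -26.89  70.01] c0.73
ball [709.69  18.65  29.98] tray [133.38  25.28] tool [150.27 -25.5   75.1 ] c0.68
ball [697.35 -30.93  29.88] tray [133.67 -25.82] tool [150.59  25.6   75.18] c0.67
ball [650.61 -20.34  35.16] tray [ 85.76 -27.1 ] tool [102.69  26.91  69.86] c0.64
wrist
ball [664.39  31.21  37.76] tray [86.38 26.26] tool [103.52 -26.49  67.39] c0.67
ball [650.98 -21.04  37.8 ] tray [ 86.3  -27.69] tool [103.48  27.45  67.33] c0.62
```

View pics/wrist4.png

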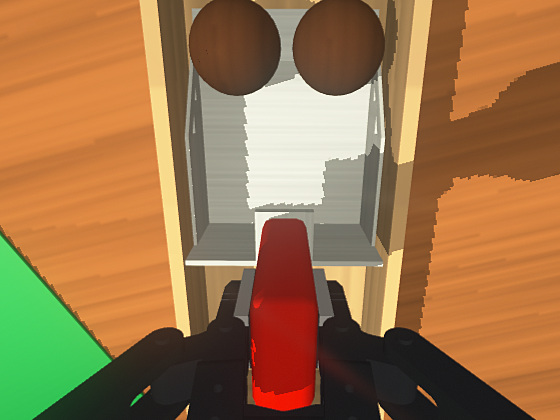

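The wrist view shows both rear balls on the pan at (235,45) and (338,45), and the scene frame puts the front balls against the far wall. I'll push on the last 40 mm, then tilt the mouth up about the heel.

Call:
jog_arm(deltas=[{"tx": 5, "ty": 0, "tz": 0, "wx": 0, "wy": 0, "wz": 0, "jaw": 1}, {"tx": 10, "ty": 0, "tz": 0, "wx": 0, "wy": 0, "wz": 0, "jaw": 1}, {"tx": 15, "ty": 0, "tz": 0, "wx": 0, "wy": 0, "wz": 0, "jaw": 1}, {"tx": 20, "ty": 0, "tz": 0, "wx": 0, "wy": 0, "wz": 0, "jaw": 1}, {"tx": 25, "ty": 0, "tz": 0, "wx": 0, "wy": 0, "wz": 0, "jaw": 1}, {"tx": 30, "ty": 0, "tz": 0, "wx": 0, "wy": 0, "wz": 0, "jaw": 1}, {"tx": 35, "ty": 0, "tz": 0, "wx": 0, "wy": 0, "wz": 0, "jaw": 1}, {"tx": 40, "ty": 0, "tz": 0, "wx": 0, "wy": 0, "wz": 0, "jaw": 1}])

```text
t: 10.18
eef_pos: [594.2, 21.9, 104.9]
ee_rot: [0.992, -0.124, -0.001, -0.0]
ft_force: [-6.0, 1.7, 8.4]
gripper_width: 0.242
```

```bash
python3 - <<'E'
from h import *
o,R=st(); print("lip",tf(o["eef_pos"])[0]+126)
p=robot.grab_frame("scene"); balls(p)
E
```

```text
t10.18 q [-0.09  0.59  1.49  0.    1.06  1.73] p [594.18  21.87 104.91] F [-6.01  1.72  8.4 ] T [0.67 0.82 0.2 ] w 0.2423533463422163
 xt [ 0.97 -0.25 -0.  ] yaw -14.302806809285538 pitch -0.12343096352528969 roll -0.0036609543514344823
lip 146.64885505852126
ball [615.71  -9.41  33.07] tray [ 49.24 -25.13] tool [27.35 24.96 71.82] c0.64
ball [698.03 -30.87  33.83] tray [134.31 -25.59] tool [112.42  25.4   71.03] c0.54
ball [710.52  19.03  33.8 ] tray [134.09  25.85] tool [112.19 -26.04  71.08] c0.50
```

Call:
jog_arm(deltas=[{"tx": 0.5, "ty": 0, "tz": -0.5, "wx": 0, "wy": 0.3, "wz": 0, "jaw": 1}, {"tx": -1.5, "ty": 0, "tz": -1, "wx": 0, "wy": 0.7, "wz": 0, "jaw": 1}, {"tx": -4, "ty": 0, "tz": -1.5, "wx": 0, "wy": 1.1, "wz": 0, "jaw": 1}, {"tx": -7, "ty": 0, "tz": -1.5, "wx": 0, "wy": 1.5, "wz": 0, "jaw": 1}, {"tx": -10, "ty": 0, "tz": -1.5, "wx": 0, "wy": 1.9, "wz": 0, "jaw": 1}, {"tx": -13, "ty": 0, "tz": -1.5, "wx": 0, "wy": 2.3, "wz": 0, "jaw": 1}, {"tx": -16, "ty": 0, "tz": -1.5, "wx": 0, "wy": 2.7, "wz": 0, "jaw": 1}, {"tx": -19, "ty": 0, "tz": -1.5, "wx": 0, "wy": 3.0, "wz": 0, "jaw": 1}])

```text
t: 10.95
eef_pos: [575.1, 26.3, 104.7]
ee_rot: [0.984, -0.124, 0.129, 0.017]
ft_force: [0.4, 0.1, -3.7]
gripper_width: 0.242
```

Call:
jog_arm(deltas=[{"tx": 0, "ty": 0, "tz": 0, "wx": 0, "wy": 0, "wz": 0, "jaw": 1}, {"tx": 0, "ty": 0, "tz": 0, "wx": 0, "wy": 0, "wz": 0, "jaw": 1}, {"tx": 0, "ty": 0, "tz": 0, "wx": 0, "wy": 0, "wz": 0, "jaw": 1}, {"tx": 0, "ty": 0, "tz": 0, "wx": 0, "wy": 0, "wz": 0, "jaw": 1}])

```text
t: 11.28
eef_pos: [577.0, 26.0, 105.9]
ee_rot: [0.984, -0.124, 0.129, 0.016]
ft_force: [0.6, -0.9, -3.6]
gripper_width: 0.247
```

```bash
python3 - <<'E'
from h import *
o,R=st()
for n in ["scene","wrist"]: p=robot.grab_frame(n); save(p,n+"5"); print(n); balls(p)
E
```

```text
t11.28 q [-0.06  0.46  1.77 -0.08  0.66  1.82] p [577.01  26.   105.92] F [ 0.56 -0.91 -3.57] T [ 0.1   0.43 -0.01] w 0.24744090616189943
 xt [ 0.94 -0.24  0.26] yaw -14.340067380673382 pitch 14.973364530014404 roll 0.0012988461516453432
scene
ball [618.53  45.25  41.35] tray [38.47 28.53] tool [ 17.48 -28.94  71.6 ] c0.76
ball [663.21  33.31  53.94] tray [84.72 28.01] tool [ 65.41 -28.44  71.39] c0.76
ball [605.68  -5.44  40.86] tray [ 38.54 -23.75] tool [17.46 23.35 72.09] c0.73
ball [650.2  -15.52  53.85] tray [ 84.17 -22.53] tool [64.89 22.1  71.34] c0.70
ball [635.94   8.15  58.08] tray [64.51 -3.11] tool [46.98  2.69 62.17] c0.32
wrist
ball [605.58  -6.19  43.55] tray [ 38.63 -24.51] tool [18.32 24.11 69.62] c0.80
ball [618.86  44.68  43.4 ] tray [38.94 28.07] tool [ 18.55 -28.46  69.83] c0.79
ball [650.89 -16.23  55.95] tray [ 85.02 -23.05] tool [66.34 22.62 69.64] c0.75
ball [663.77  32.77  55.82] tray [85.39 27.61] tool [ 66.63 -28.04  69.85] c0.65
```

View pics/wrist5.png

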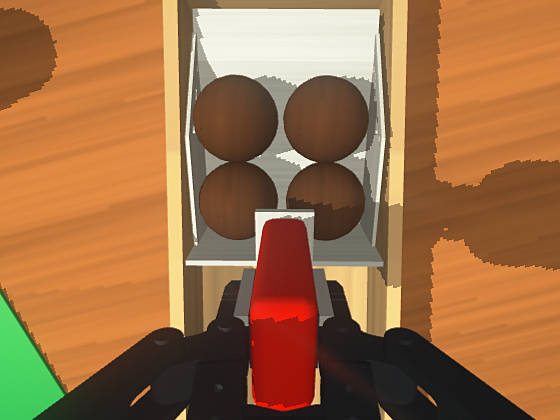

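The view shows all four balls settled in the pan at ≈ (236,118), (326,118), (238,200) and (325,200). I'll lift straight up and work out the move to the bowl.

Call:
jog_arm(deltas=[{"tx": 1, "ty": 0, "tz": -4, "wx": 0, "wy": 0, "wz": 0, "jaw": 1}, {"tx": 4, "ty": 0, "tz": -15, "wx": 0, "wy": 0, "wz": 0, "jaw": 1}, {"tx": 8, "ty": 0, "tz": -30, "wx": 0, "wy": 0, "wz": 0, "jaw": 1}, {"tx": 12.5, "ty": 0, "tz": -47, "wx": 0, "wy": 0, "wz": 0, "jaw": 1}, {"tx": 17, "ty": 0, "tz": -64, "wx": 0, "wy": 0, "wz": 0, "jaw": 1}, {"tx": 21, "ty": 0, "tz": -79, "wx": 0, "wy": 0, "wz": 0, "jaw": 1}, {"tx": 24, "ty": 0, "tz": -89, "wx": 0, "wy": 0, "wz": 0, "jaw": 1}, {"tx": 25, "ty": 0, "tz": -93, "wx": 0, "wy": 0, "wz": 0, "jaw": 1}])

```text
t: 12.15
eef_pos: [577.6, 26.1, 204.9]
ee_rot: [0.983, -0.124, 0.131, 0.016]
ft_force: [0.2, 0.3, -2.8]
gripper_width: 0.243
```

Call:
jog_arm(deltas=[{"tx": 0, "ty": 0, "tz": 0, "wx": 0, "wy": 0, "wz": 0, "jaw": 1}, {"tx": 0, "ty": 0, "tz": 0, "wx": 0, "wy": 0, "wz": 0, "jaw": 1}])

```text
t: 12.32
eef_pos: [576.3, 26.2, 202.0]
ee_rot: [0.984, -0.124, 0.129, 0.016]
ft_force: [-1.2, -0.7, -3.3]
gripper_width: 0.243
```

```bash
cat >> h.py <<'E'
LIP=np.array([126,0,96.9])
def pose(yaw,pitch,point,local=LIP):
    y,t=np.radians([yaw,pitch]); f=np.array([np.cos(y),np.sin(y),0]); u=np.array([0,0,1.])
    x=f*np.cos(t)+u*np.sin(t); z=f*np.sin(t)-u*np.cos(t); R=np.c_[x,np.cross(z,x),z]
    return np.asarray(point)-R@local,R
def delta(o,tgt):
    R=Ro.from_quat(o["ee_rot"]).as_matrix(); T,Rt=tgt
    print("TCP",T,"t",R.T@(T-o["eef_pos"]),"w",np.degrees(Ro.from_matrix(R.T@Rt).as_rotvec())/5)
B=np.array([547,-330]); bd=B/np.linalg.norm(B)
E
python3 - <<'E'
from h import *
o,R=st(); print("lip",o["eef_pos"]+R@LIP)
by=np.degrees(np.arctan2(B[1],B[0])); L=np.r_[B-32*bd,140]; print(by,L)
delta(o,pose(by,15,L))
E
```

```text
t12.32 q [-0.06  0.33  1.65 -0.06  0.9   1.79] p [576.34  26.16 202.03] F [-1.23 -0.75 -3.33] T [0.08 0.49 0.03] w 0.24266734024876707
 xt [ 0.94 -0.24  0.26] yaw -14.328052963323623 pitch 14.965201805543153 roll 0.0056831247049184365
lip [718.52 -10.16 140.96]
-31.102189018574474 [ 519.6  -313.47  140.  ]
TCP [ 393.91 -237.65  200.99] t [-107.95  300.75  -27.74] w [-0.87  0.01  3.24]
```

```bash
python3 - <<'E'
from h import *
o=robot.get_obs(); R=Ro.from_quat(o["ee_rot"]).as_matrix()
t=np.array([-108,301,-27.7]); w=np.array([-.87,0,3.24])
rh=Ro.from_rotvec(np.radians(5*w/2)).as_matrix()
for f in [.015,.05,.11,.18,.26,.34,.42,.5]: print(f,t*f,w*f)
print(rh.T@(t/2), w/2)
for f in [.08,.16,.24,.32,.39,.45,.485,.5]: print(f,rh.T@t*f,w*f)
E
```

```text
0.015 [-1.62  4.51 -0.42] [-0.01  0.    0.05]
0.05 [-5.4  15.05 -1.39] [-0.04  0.    0.16]
0.11 [-11.88  33.11  -3.05] [-0.1   0.    0.36]
0.18 [-19.44  54.18  -4.99] [-0.16  0.    0.58]
0.26 [-28.08  78.26  -7.2 ] [-0.23  0.    0.84]
0.34 [-36.72 102.34  -9.42] [-0.3  0.   1.1]
0.42 [-45.36 126.42 -11.63] [-0.37  0.    1.36]
0.5 [-54.   150.5  -13.85] [-0.43  0.    1.62]
[-32.22 157.02  -8.  ] [-0.43  0.    1.62]
0.08 [-5.16 25.12 -1.28] [-0.07  0.    0.26]
0.16 [-10.31  50.25  -2.56] [-0.14  0.    0.52]
0.24 [-15.47  75.37  -3.84] [-0.21  0.    0.78]
0.32 [-20.62 100.49  -5.12] [-0.28  0.    1.04]
0.39 [-25.13 122.48  -6.24] [-0.34  0.    1.26]
0.45 [-29.   141.32  -7.2 ] [-0.39  0.    1.46]
0.485 [-31.26 152.31  -7.76] [-0.42  0.    1.57]
0.5 [-32.22 157.02  -8.  ] [-0.43  0.    1.62]
```

Call:
jog_arm(deltas=[{"tx": -1.6, "ty": 4.5, "tz": -0.4, "wx": -0.01, "wy": 0, "wz": 0.05, "jaw": 1}, {"tx": -5.4, "ty": 15, "tz": -1.4, "wx": -0.04, "wy": 0, "wz": 0.16, "jaw": 1}, {"tx": -11.9, "ty": 33, "tz": -3, "wx": -0.1, "wy": 0, "wz": 0.36, "jaw": 1}, {"tx": -19.4, "ty": 54, "tz": -5, "wx": -0.16, "wy": 0, "wz": 0.58, "jaw": 1}, {"tx": -28, "ty": 78, "tz": -7.2, "wx": -0.23, "wy": 0, "wz": 0.84, "jaw": 1}, {"tx": -36.7, "ty": 102, "tz": -9.4, "wx": -0.3, "wy": 0, "wz": 1.1, "jaw": 1}, {"tx": -45.4, "ty": 126, "tz": -11.6, "wx": -0.37, "wy": 0, "wz": 1.36, "jaw": 1}, {"tx": -54, "ty": 150.5, "tz": -13.8, "wx": -0.43, "wy": 0, "wz": 1.62, "jaw": 1}])

```text
t: 12.98
eef_pos: [483.6, -107.0, 201.1]
ee_rot: [0.972, -0.196, 0.127, 0.026]
ft_force: [0.2, -0.2, -3.5]
gripper_width: 0.245
```

Call:
jog_arm(deltas=[{"tx": -5.2, "ty": 25, "tz": -1.3, "wx": -0.07, "wy": 0, "wz": 0.26, "jaw": 1}, {"tx": -10.3, "ty": 50, "tz": -2.6, "wx": -0.14, "wy": 0, "wz": 0.52, "jaw": 1}, {"tx": -15.5, "ty": 75, "tz": -3.8, "wx": -0.21, "wy": 0, "wz": 0.78, "jaw": 1}, {"tx": -20.6, "ty": 100, "tz": -5.1, "wx": -0.28, "wy": 0, "wz": 1.04, "jaw": 1}, {"tx": -25.1, "ty": 122, "tz": -6.2, "wx": -0.34, "wy": 0, "wz": 1.26, "jaw": 1}, {"tx": -29, "ty": 141, "tz": -7.2, "wx": -0.39, "wy": 0, "wz": 1.46, "jaw": 1}, {"tx": -31.3, "ty": 152, "tz": -7.8, "wx": -0.42, "wy": 0, "wz": 1.57, "jaw": 1}, {"tx": -32.2, "ty": 157, "tz": -8, "wx": -0.43, "wy": 0, "wz": 1.62, "jaw": 1}])

```text
t: 13.65
eef_pos: [392.4, -239.2, 200.6]
ee_rot: [0.955, -0.267, 0.125, 0.035]
ft_force: [0.4, -0.1, -4.0]
gripper_width: 0.247
```

Call:
jog_arm(deltas=[{"tx": 0, "ty": 0, "tz": 0, "wx": 0, "wy": 0, "wz": 0, "jaw": 1}, {"tx": 0, "ty": 0, "tz": 0, "wx": 0, "wy": 0, "wz": 0, "jaw": 1}, {"tx": 0, "ty": 0, "tz": 0, "wx": 0, "wy": 0, "wz": 0, "jaw": 1}])

```text
t: 13.9
eef_pos: [394.3, -237.3, 200.9]
ee_rot: [0.955, -0.265, 0.126, 0.034]
ft_force: [0.6, -0.7, -3.5]
gripper_width: 0.246
```

```bash
python3 - <<'E'
from h import *
o,R=st(); print("lip",o["eef_pos"]+R@LIP)
p=robot.grab_frame("scene"); balls(p); p=robot.grab_frame("wrist"); balls(p); save(p,"w6")
r=robot.silhouettes("bowl",p)
if r:
    W=cloud(p); q=W[r[0]["mask"]&(p["depth"]>0)]; s=q[(q[:,2]>86)&(q[:,2]<96)][:,:2]
    print(len(s),least_squares(lambda x:np.hypot(*(s-x[:2]).T)-x[2],[545,-330,80],loss="soft_l1").x)
by=-31.1
for pt,z in [(0,130),(-18,108),(-30,98),(-50,95)]: print(pt); delta(o,pose(by,pt,np.r_[B-32*bd,z]))
E
```

```text
t13.90 q [-0.75  0.12  1.95  0.07  0.82  1.32] p [ 394.3  -237.35  200.94] F [ 0.58 -0.7  -3.53] T [0.24 0.36 0.01] w 0.2457977549066162
 xt [ 0.83 -0.5   0.26] yaw -31.065627199808507 pitch 14.976082707760103 roll -0.05148502288409253
lip [ 520.06 -313.    139.89]
ball [ 473.57 -260.87  148.29] tray [ -26.39 -303.9 ] tool [ 63.63 -20.52  71.59] c0.85
ball [ 411.46 -276.69  135.82] tray [ -82.66 -334.58] tool [16.89 25.06 71.95] c0.62
ball [ 436.72 -234.46  135.91] tray [ -68.62 -287.42] tool [ 16.78 -24.14  71.87] c0.48
ball [ 763.97 -210.87   39.39] tray [ 242.66 -183.72] tool [ 250.92 -212.98  234.61] c0.36
ball [ 450.2  -303.14  151.01] tray [ -38.59 -350.64] tool [65.91 27.81 69.43] c0.85
ball [ 411.65 -277.21  138.59] tray [ -82.34 -335.03] tool [17.88 25.46 69.43] c0.79
ball [ 437.55 -234.72  138.5 ] tray [ -67.74 -287.46] tool [ 18.14 -24.31  69.63] c0.78
ball [ 475.24 -261.92  150.85] tray [ -24.51 -304.5 ] tool [ 66.07 -20.42  69.68] c0.74
1451 [ 541.51 -328.03   77.65]
0
TCP [ 411.71 -248.39  226.9 ] t [ 26.61   0.45 -19.75] w [-0.01 -3.    0.01]
-18
TCP [ 442.63 -267.04  239.09] t [ 64.65   0.47 -22.2 ] w [-0.01 -6.6   0.01]
-30
TCP [ 467.65 -282.13  244.92] t [ 94.38   0.49 -20.27] w [-0.01 -9.    0.01]
-50
TCP [ 513.81 -309.98  253.81] t [148.75   0.53 -14.93] w [ -0.01 -13.     0.01]
```

View pics/w6.png

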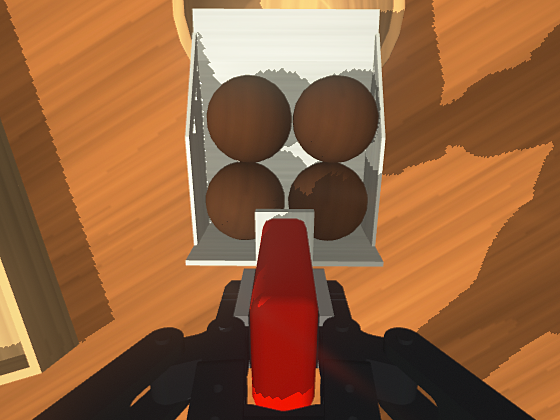

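All four balls are still in the pan, and the bowl rim (172–405 px at the top) is centred on the lip. I'll tip the scoop about its lip.

Call:
jog_arm(deltas=[{"tx": 6, "ty": 0.1, "tz": -5, "wx": 0, "wy": -0.6, "wz": 0, "jaw": 1}, {"tx": 13, "ty": 0.2, "tz": -10, "wx": 0, "wy": -1.4, "wz": 0, "jaw": 1}, {"tx": 20, "ty": 0.3, "tz": -15.5, "wx": 0, "wy": -2.2, "wz": 0, "jaw": 1}, {"tx": 26.6, "ty": 0.4, "tz": -19.7, "wx": 0, "wy": -3.0, "wz": 0, "jaw": 1}, {"tx": 36, "ty": 0.4, "tz": -20.5, "wx": 0, "wy": -3.9, "wz": 0, "jaw": 1}, {"tx": 45.5, "ty": 0.4, "tz": -21.2, "wx": 0, "wy": -4.8, "wz": 0, "jaw": 1}, {"tx": 55, "ty": 0.5, "tz": -21.8, "wx": 0, "wy": -5.7, "wz": 0, "jaw": 1}, {"tx": 64.6, "ty": 0.5, "tz": -22.2, "wx": 0, "wy": -6.6, "wz": 0, "jaw": 1}])

```text
t: 14.82
eef_pos: [443.6, -267.8, 239.6]
ee_rot: [0.952, -0.264, -0.151, -0.042]
ft_force: [0.8, -0.4, -3.7]
gripper_width: 0.247
```

Call:
jog_arm(deltas=[{"tx": 8.7, "ty": 0, "tz": -4.8, "wx": 0, "wy": -0.8, "wz": 0, "jaw": 1}, {"tx": 17.3, "ty": 0, "tz": -9.7, "wx": 0, "wy": -1.6, "wz": 0, "jaw": 1}, {"tx": 26, "ty": 0, "tz": -14.5, "wx": 0, "wy": -2.4, "wz": 0, "jaw": 1}, {"tx": 36, "ty": 0, "tz": -19.5, "wx": 0, "wy": -3.2, "wz": 0, "jaw": 1}, {"tx": 46, "ty": 0, "tz": -24.5, "wx": 0, "wy": -4.0, "wz": 0, "jaw": 1}, {"tx": 56, "ty": 0, "tz": -29.5, "wx": 0, "wy": -4.8, "wz": 0, "jaw": 1}, {"tx": 65, "ty": 0, "tz": -34.5, "wx": 0, "wy": -5.6, "wz": 0, "jaw": 1}, {"tx": 74.5, "ty": 0, "tz": -39.7, "wx": 0, "wy": -6.4, "wz": 0, "jaw": 1}])

```text
t: 15.48
eef_pos: [514.5, -310.5, 254.0]
ee_rot: [0.873, -0.242, -0.407, -0.113]
ft_force: [0.5, -1.9, -2.2]
gripper_width: 0.244
```

Call:
jog_arm(deltas=[{"tx": 0, "ty": 0, "tz": 0, "wx": 0, "wy": 0, "wz": 0, "jaw": 1}, {"tx": 0, "ty": 0, "tz": 0, "wx": 0, "wy": 0, "wz": 0, "jaw": 1}, {"tx": 0, "ty": 0, "tz": 0, "wx": 0, "wy": 0, "wz": 0, "jaw": 1}, {"tx": 0, "ty": 0, "tz": 0, "wx": 0, "wy": 0, "wz": 0, "jaw": 1}, {"tx": 0, "ty": 0, "tz": 0, "wx": 0, "wy": 0, "wz": 0, "jaw": 1}, {"tx": 0, "ty": 0, "tz": 0, "wx": 0, "wy": 0, "wz": 0, "jaw": 1}, {"tx": 0, "ty": 0, "tz": 0, "wx": 0, "wy": 0, "wz": 0, "jaw": 1}])

```text
t: 16.07
eef_pos: [513.4, -310.3, 256.4]
ee_rot: [0.874, -0.243, -0.406, -0.113]
ft_force: [-0.5, -0.5, -2.7]
gripper_width: 0.247
```

```bash
python3 - <<'E'
from h import *
o,R=st(); print("lip",o["eef_pos"]+R@LIP)
p=robot.grab_frame("scene"); balls(p); save(p,"s7"); p=robot.grab_frame("side"); balls(p)
E
```

```text
t16.07 q [-0.63  1.11  0.31 -0.13  2.58  1.4 ] p [ 513.36 -310.3   256.44] F [-0.55 -0.47 -2.73] T [-0.4  -0.63  0.02] w 0.2467121396391979
 xt [ 0.55 -0.33 -0.76] yaw -31.055558434587628 pitch -49.79229871847688 roll -0.023298321601911903
lip [ 519.67 -314.03   97.65]
ball [ 558.97 -359.57   29.8 ] tray [  80.75 -378.45] tool [214.28  18.73  96.54] c0.72
ball [ 530.51 -297.99   29.84] tray [  37.96 -325.8 ] tool [178.04 -19.31 139.45] c0.46
ball [ 579.01 -316.28   30.19] tray [  89.47 -331.55] tool [210.66 -28.68 100.27] c0.41
ball [485.18 308.04   4.64] tray [-155.66  250.25] tool [ -29.49 -514.89  424.24] c0.62
ball [ 559.82 -362.32   34.4 ] tray [  82.25 -380.91] tool [211.45  20.65  91.09] c0.50
```

View pics/s7.png

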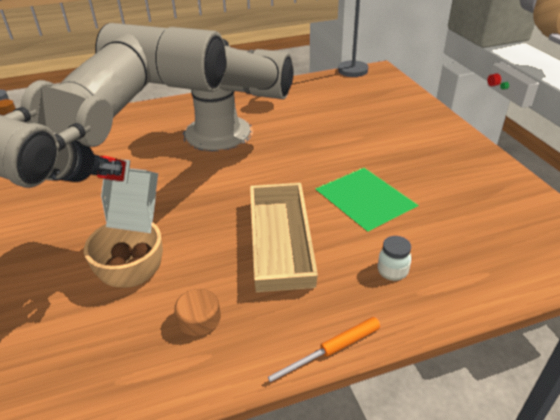

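At least three balls show in the bowl at ≈ (130,253), the pan is empty and the tray is clear. I'll level the scoop, lift it off and carry it back.

Call:
jog_arm(deltas=[{"tx": -5, "ty": 0, "tz": 7, "wx": 0, "wy": 0.7, "wz": 0, "jaw": 1}, {"tx": -14, "ty": 0, "tz": 20, "wx": 0, "wy": 2, "wz": 0, "jaw": 1}, {"tx": -23, "ty": 0, "tz": 32, "wx": 0, "wy": 3.3, "wz": 0, "jaw": 1}, {"tx": -33, "ty": 0, "tz": 46, "wx": 0, "wy": 4.7, "wz": 0, "jaw": 1}, {"tx": -43, "ty": 0, "tz": 60, "wx": 0, "wy": 6.1, "wz": 0, "jaw": 1}, {"tx": -53, "ty": 0, "tz": 73, "wx": 0, "wy": 7.5, "wz": 0, "jaw": 1}, {"tx": -62, "ty": 0, "tz": 87, "wx": 0, "wy": 8.9, "wz": 0, "jaw": 1}, {"tx": -69.6, "ty": 0, "tz": 97, "wx": 0, "wy": 9.96, "wz": 0, "jaw": 1}])

```text
t: 16.93
eef_pos: [410.2, -247.9, 245.7]
ee_rot: [0.963, -0.268, 0.001, 0.0]
ft_force: [-0.2, 0.9, -1.5]
gripper_width: 0.241
```

Call:
jog_arm(deltas=[{"tx": 0, "ty": 0, "tz": 0, "wx": 0, "wy": 0, "wz": 0, "jaw": 1}, {"tx": 0, "ty": 0, "tz": 0, "wx": 0, "wy": 0, "wz": 0, "jaw": 1}])

```text
t: 17.1
eef_pos: [409.5, -247.4, 245.7]
ee_rot: [0.963, -0.268, -0.002, -0.001]
ft_force: [0.8, -0.7, -1.2]
gripper_width: 0.244
```

```bash
python3 - <<'E'
from h import *
o,R=st()
p=robot.grab_frame("scene"); balls(p); save(p,"s8")
delta(o,pose(-8.42,0,[456.8,300.2,200],np.zeros(3)))
E
```

```text
t17.10 q [-0.7   0.25  1.62  0.    1.28  1.41] p [ 409.51 -247.37  245.72] F [ 0.85 -0.71 -1.19] T [ 0.   -0.06  0.01] w 0.24393821605407684
 xt [ 0.86 -0.52 -0.  ] yaw -31.107214119073625 pitch -0.2570250576093081 roll -0.04547691067058362
ball [ 512.52 -343.24   29.81] tray [  31.7 -374.1] tool [136.07  28.65 215.77] c0.76
ball [ 531.21 -297.9    29.74] tray [  38.62 -325.55] tool [128.65 -19.83 215.89] c0.65
ball [ 580.84 -314.09   31.22] tray [  90.71 -328.97] tool [179.5  -31.6  214.26] c0.58
ball [ 558.79 -359.19   29.62] tray [  80.48 -378.13] tool [183.92  18.41 215.82] c0.43
TCP [456.8 300.2 200. ] t [-242.2  -493.23   47.2 ] w [-0.02  0.05 -4.54]
```

All four balls are in the bowl. Now back to the mat.

Call:
jog_arm(deltas=[{"tx": -3, "ty": -6, "tz": 0, "wx": 0, "wy": 0.05, "wz": 0, "jaw": 1}, {"tx": -10, "ty": -20, "tz": 0, "wx": 0, "wy": 0.05, "wz": 0, "jaw": 1}, {"tx": -20, "ty": -41, "tz": 0, "wx": 0, "wy": 0.05, "wz": 0, "jaw": 1}, {"tx": -32, "ty": -65, "tz": 0, "wx": 0, "wy": 0.05, "wz": 0, "jaw": 1}, {"tx": -44, "ty": -90, "tz": 0, "wx": 0, "wy": 0.05, "wz": 0, "jaw": 1}, {"tx": -56, "ty": -115, "tz": 0, "wx": 0, "wy": 0.05, "wz": 0, "jaw": 1}, {"tx": -69, "ty": -140, "tz": 0, "wx": 0, "wy": 0.05, "wz": 0, "jaw": 1}, {"tx": -81, "ty": -165, "tz": 0, "wx": 0, "wy": 0.05, "wz": 0, "jaw": 1}])

```text
t: 17.87
eef_pos: [428.6, -64.6, 245.1]
ee_rot: [0.963, -0.268, -0.0, -0.0]
ft_force: [0.2, -0.3, -2.2]
gripper_width: 0.246
```

Call:
jog_arm(deltas=[{"tx": -12, "ty": -25, "tz": 0, "wx": 0, "wy": 0, "wz": 0, "jaw": 1}, {"tx": -24, "ty": -49, "tz": 0, "wx": 0, "wy": 0, "wz": 0, "jaw": 1}, {"tx": -36, "ty": -74, "tz": 0, "wx": 0, "wy": 0, "wz": 0, "jaw": 1}, {"tx": -48, "ty": -98, "tz": 0, "wx": 0, "wy": 0, "wz": 0, "jaw": 1}, {"tx": -60, "ty": -123, "tz": 0, "wx": 0, "wy": 0, "wz": 0, "jaw": 1}, {"tx": -73, "ty": -148, "tz": 0, "wx": 0, "wy": 0, "wz": 0, "jaw": 1}, {"tx": -85, "ty": -172, "tz": 0, "wx": 0, "wy": 0, "wz": 0, "jaw": 1}, {"tx": -97, "ty": -197, "tz": 0, "wx": 0, "wy": 0, "wz": 0, "jaw": 1}])

```text
t: 18.53
eef_pos: [447.0, 154.9, 245.0]
ee_rot: [0.963, -0.268, -0.0, -0.0]
ft_force: [0.0, -0.1, -3.1]
gripper_width: 0.242
```

Call:
jog_arm(deltas=[{"tx": -12, "ty": -25, "tz": 6, "wx": 0, "wy": 0, "wz": -0.6, "jaw": 1}, {"tx": -24, "ty": -49, "tz": 12, "wx": 0, "wy": 0, "wz": -1.2, "jaw": 1}, {"tx": -36, "ty": -74, "tz": 18, "wx": 0, "wy": 0, "wz": -1.8, "jaw": 1}, {"tx": -46, "ty": -95, "tz": 24, "wx": 0, "wy": 0, "wz": -2.4, "jaw": 1}, {"tx": -55, "ty": -112, "tz": 30, "wx": 0, "wy": 0, "wz": -3, "jaw": 1}, {"tx": -61, "ty": -124, "tz": 36, "wx": 0, "wy": 0, "wz": -3.6, "jaw": 1}, {"tx": -64, "ty": -130, "tz": 42, "wx": 0, "wy": 0, "wz": -4.1, "jaw": 1}, {"tx": -64, "ty": -131, "tz": 47, "wx": 0, "wy": 0, "wz": -4.54, "jaw": 1}])

```text
t: 19.2
eef_pos: [459.5, 300.5, 196.9]
ee_rot: [0.997, -0.071, -0.0, 0.0]
ft_force: [-0.7, -0.3, -1.9]
gripper_width: 0.246
```

Call:
jog_arm(deltas=[{"tx": 0, "ty": 0, "tz": 0, "wx": 0, "wy": 0, "wz": 0, "jaw": 1}, {"tx": 0, "ty": 0, "tz": 0, "wx": 0, "wy": 0, "wz": 0, "jaw": 1}])

```text
t: 19.37
eef_pos: [459.3, 298.7, 197.5]
ee_rot: [0.997, -0.073, -0.0, 0.0]
ft_force: [-0.1, 0.0, -1.8]
gripper_width: 0.245
```

```bash
python3 - <<'E'
from h import *
o,R=st()
delta(o,pose(-8.42,0,[456.8,300.2,103],np.zeros(3)))
E
```

```text
t19.37 q [ 0.44  0.41  1.51 -0.    1.22  2.15] p [459.34 298.69 197.54] F [-0.05  0.03 -1.82] T [0.03 0.01 0.02] w 0.2449613273361032
 xt [ 0.99 -0.15 -0.  ] yaw -8.425578584492447 pitch -0.03139983640727902 roll 0.0421833112273405
TCP [456.8 300.2 103. ] t [-2.68 -1.19 94.54] w [ 0.01  0.01 -0.  ]
```

I'll set it down nearer the mat's centre, since one lip corner stood over the mat's edge at the start.

Call:
jog_arm(deltas=[{"tx": -5, "ty": -1.2, "tz": 15, "wx": 0, "wy": 0, "wz": 0, "jaw": 1}, {"tx": -14, "ty": -3.5, "tz": 35, "wx": 0, "wy": 0, "wz": 0, "jaw": 1}, {"tx": -22, "ty": -5.5, "tz": 55, "wx": 0, "wy": 0, "wz": 0, "jaw": 1}, {"tx": -28.7, "ty": -7.2, "tz": 72, "wx": 0, "wy": 0, "wz": 0, "jaw": 1}, {"tx": -28.7, "ty": -7.2, "tz": 84, "wx": 0, "wy": 0, "wz": 0, "jaw": 1}, {"tx": -28.7, "ty": -7.2, "tz": 91, "wx": 0, "wy": 0, "wz": 0, "jaw": 1}, {"tx": -28.7, "ty": -7.2, "tz": 94.5, "wx": 0, "wy": 0, "wz": 0, "jaw": 1}, {"tx": -28.7, "ty": -7.2, "tz": 94.5, "wx": 0, "wy": 0, "wz": 0, "jaw": 1}])

```text
t: 20.03
eef_pos: [432.3, 309.4, 103.7]
ee_rot: [0.997, -0.074, 0.0, -0.0]
ft_force: [0.3, -0.1, -2.3]
gripper_width: 0.25
```

Call:
jog_arm(deltas=[{"tx": 0, "ty": 0, "tz": 0.8, "wx": 0, "wy": 0, "wz": 0, "jaw": 1}, {"tx": 0, "ty": 0, "tz": 1.5, "wx": 0, "wy": 0, "wz": 0, "jaw": 1}, {"tx": 0, "ty": 0, "tz": 2.2, "wx": 0, "wy": 0, "wz": 0, "jaw": 1}, {"tx": 0, "ty": 0, "tz": 2.2, "wx": 0, "wy": 0, "wz": 0, "jaw": 1}])

```text
t: 20.37
eef_pos: [432.1, 309.5, 102.1]
ee_rot: [0.997, -0.073, 0.001, -0.0]
ft_force: [-0.2, 0.4, -2.4]
gripper_width: 0.249
```

```bash
python3 -c "
from h import *
st()"
```

```text
t20.37 q [ 0.48  0.49  1.68 -0.    0.97  2.2 ] p [432.1  309.46 102.14] F [-0.2   0.44 -2.37] T [-0.03  0.06  0.07] w 0.24850330361847095
 xt [ 0.99 -0.15  0.  ] yaw -8.396126905318948 pitch 0.09783992368175183 roll -0.04225456439963435
```

Call:
jog_arm(deltas=[{"tx": 0, "ty": 0, "tz": 0.7, "wx": 0, "wy": 0, "wz": 0, "jaw": 1}, {"tx": 0, "ty": 0, "tz": 1.2, "wx": 0, "wy": 0, "wz": 0, "jaw": 1}, {"tx": 0, "ty": 0, "tz": 1.2, "wx": 0, "wy": 0, "wz": 0, "jaw": 1}, {"tx": 0, "ty": 0, "tz": 1.2, "wx": 0, "wy": 0, "wz": 0, "jaw": 1}])

```text
t: 20.7
eef_pos: [431.8, 309.4, 100.6]
ee_rot: [0.997, -0.073, 0.001, -0.0]
ft_force: [1.2, 0.5, -2.6]
gripper_width: 0.247
```

Call:
jog_arm(deltas=[{"tx": 0, "ty": 0, "tz": 0.8, "wx": 0, "wy": 0, "wz": 0, "jaw": 1}, {"tx": 0, "ty": 0, "tz": 0.8, "wx": 0, "wy": 0, "wz": 0, "jaw": 1}, {"tx": 0, "ty": 0, "tz": 0.8, "wx": 0, "wy": 0, "wz": 0, "jaw": 1}])

```text
t: 20.95
eef_pos: [432.0, 309.5, 100.0]
ee_rot: [0.997, -0.073, 0.001, -0.0]
ft_force: [0.5, -0.8, 0.9]
gripper_width: 0.246
```

Contact made. I'll open, then retreat.

Call:
jog_arm(deltas=[{"tx": 0, "ty": 0, "tz": 0, "wx": 0, "wy": 0, "wz": 0, "jaw": 0.3}, {"tx": 0, "ty": 0, "tz": 0, "wx": 0, "wy": 0, "wz": 0, "jaw": 0}, {"tx": 0, "ty": 0, "tz": 0, "wx": 0, "wy": 0, "wz": 0, "jaw": -0.5}, {"tx": 0, "ty": 0, "tz": 0, "wx": 0, "wy": 0, "wz": 0, "jaw": -0.8}, {"tx": 0, "ty": 0, "tz": 0, "wx": 0, "wy": 0, "wz": 0, "jaw": -0.8}, {"tx": 0, "ty": 0, "tz": 0, "wx": 0, "wy": 0, "wz": 0, "jaw": -0.8}, {"tx": 0, "ty": 0, "tz": 0, "wx": 0, "wy": 0, "wz": 0, "jaw": -0.8}])

```text
t: 21.53
eef_pos: [431.9, 309.4, 99.7]
ee_rot: [0.997, -0.073, 0.001, -0.0]
ft_force: [-0.8, 0.5, -0.1]
gripper_width: 0.899
```

Call:
jog_arm(deltas=[{"tx": 0, "ty": 0, "tz": -8, "wx": 0, "wy": 0, "wz": 0, "jaw": -0.8}, {"tx": 0, "ty": 0, "tz": -25, "wx": 0, "wy": 0, "wz": 0, "jaw": -0.8}, {"tx": 0, "ty": 0, "tz": -48, "wx": 0, "wy": 0, "wz": 0, "jaw": -0.8}, {"tx": 0, "ty": 0, "tz": -73, "wx": 0, "wy": 0, "wz": 0, "jaw": -0.8}, {"tx": 0, "ty": 0, "tz": -98, "wx": 0, "wy": 0, "wz": 0, "jaw": -0.8}, {"tx": 0, "ty": 0, "tz": -118, "wx": 0, "wy": 0, "wz": 0, "jaw": -0.8}, {"tx": 0, "ty": 0, "tz": -130, "wx": 0, "wy": 0, "wz": 0, "jaw": -0.8}, {"tx": 0, "ty": 0, "tz": -130, "wx": 0, "wy": 0, "wz": 0, "jaw": -0.8}])

```text
t: 22.2
eef_pos: [432.9, 310.1, 233.4]
ee_rot: [0.997, -0.073, 0.003, -0.002]
ft_force: [0.7, 0.5, -0.0]
gripper_width: 0.898
```

```bash
python3 - <<'E'
from h import *
o,R=st()
p=robot.grab_frame("scene"); balls(p); save(p,"s9")
W=cloud(p)
for l,z in [("bowl",0),("wax_jar",0),("blank",0),("scoop_grip",125),("scoop_lip",3)]:
    r=robot.tip_of(l,p); 
    if r: print(l,ray(p,*r[0]["xy"],z),r[0]["confidence"])
q=W[robot.silhouettes("bowl",p)[0]["mask"]&(p["depth"]>0)]; s=q[q[:,2]>84][:,:2]
print(least_squares(lambda x:np.hypot(*(s-x[:2]).T)-x[2],[545,-330,80],loss="soft_l1").x)
w=robot.grab_frame("wrist"); img=np.vstack([p["pixels"],w["pixels"]]); cv2.imwrite("pics/fin.png",cv2.resize(np.hstack([p["pixels"],w["pixels"]]),(800,300),interpolation=cv2.INTER_AREA)[...,::-1])
E
```

```text
t22.20 q [ 0.48  0.35  1.51 -0.    1.28  2.2 ] p [432.94 310.09 233.35] F [ 0.69  0.53 -0.05] T [0.01 0.   0.04] w 0.8983695507226117
 xt [ 0.99 -0.15  0.01] yaw -8.382372448479709 pitch 0.3600040752405636 roll -0.2322909500155718
ball [ 512.48 -343.36   29.52] tray [  31.69 -374.23] tool [173.81 634.89 201.02] c0.65
ball [ 531.58 -298.33   29.6 ] tray [  39.08 -325.87] tool [186.15 587.55 201.11] c0.59
ball [ 578.48 -314.95   30.16] tray [  88.64 -330.4 ] tool [234.97 597.16 200.71] c0.56
ball [ 559.24 -359.8    29.96] tray [  81.07 -378.61] tool [222.48 644.34 200.75] c0.43
bowl [ 539.73 -330.04    0.  ] 0.66
wax_jar [755.07 239.14  -0.  ] 0.55
blank [ 751.69 -203.7     0.  ] 0.78
scoop_grip [440.81 305.31 125.  ] 0.67
scoop_lip [560.87 293.55   3.  ] 0.63
[ 547.88 -330.09   78.93]
```

View pics/fin.png

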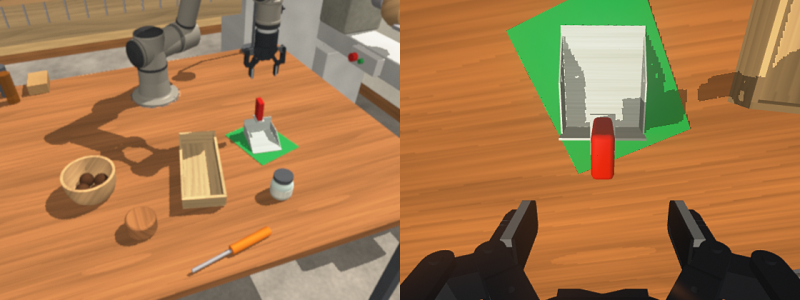

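```bash
python3 -c "
from h import *
print(robot.job_done())"
```

```text
the job is handed in; nothing more can be done
None
```

The job is done and handed in at about 22 s of the 72 s allowed. One scoop picked up all four balls, and I tipped them into the bowl. The empty scoop is back on its mat and released.

- **Balls:** the last scene frame found all four in the bowl (centres about 30 mm above the bench). The tray is empty and nothing was spilled.
- **Scoop:** it stands flat on the mat. By my calculation all four pan corners lie on the mat, at least 13 mm inside its edge. I set it about 27 mm nearer the mat's centre than where it started, because one lip corner was over the mat's edge.
- **Bowl and other things:** the bowl rim fits at (547.9, −330.1) mm, against (547.9, −329.9) at the start. The jar and blank look where they were in the picture. I did not measure their positions as closely as the bowl's.
- **Forces:** every wrist force reading after a move was about 10 N or less. The gripper is clear of everything.

Two things did not go as planned:
- My first two moves were refused for missing keys, and nothing moved.
- One wrist-camera fit put the bowl about 6 mm off. It saw only part of the rim, so I used the other cameras' estimate.

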